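# Hang the gap gauge behind the gravity flap

### The arm

A 6-joint arm with a two-finger parallel gripper is mounted at the origin on a cart in front of the work surface, level with it; the furniture and walls round the work are solid. World frame = base frame: x ahead of the robot, y to its left, z up, the work surface at z = 0. Lengths are in mm, angles in rad, forces in N, time in s.
With the tool pointing down it reaches from about 325 to 875 mm from the base axis. Payload 4.4 kg.
Tool frame: the origin (TCP) lies on the centre line of the jaws, within the pads' length; the fingertips stand 14 mm ahead of it and the grasp point (between the pads) lies 5 mm behind it; y points along the fingers, z is the direction in which the jaws open and shut, and the axes are right-handed (so a half turn about y gives the same grasp; the last joint's range is limited). The gripper opens to 85 mm and grips with 20 to 120 N. Pads are 22 mm wide; open, the fingers measure 114 mm over their backs; the gripper's body (76 mm by 85 mm) begins 54 mm behind the grasp point. The pads swing forward as they close: fully open they stand 13 mm farther back than shut.
Start: joints at [0.962, 0.207, 1.542, -0, 1.393, -0.15], TCP at [254.661, 515.534, 245.282] pointing down, gripper open.
Joint ranges: [-2.73, 2.73], [-0.86, 2.22], [0.23, 2.46], [-1.11, 4.25], [0.08, 2.63], [-2.82, 2.82]. Speed limits (rad/s): [2.79, 2.79, 3.14, 3.14, 3.14, 3.14].

### API

Orientations are given as a rotation vector (axis times angle).
In Python, from rig import bot gives the robot as it stands. The module is installed in compiled form; this text tells all that it offers.
- The arm moves only by the tool move_arm, never from a script. Its argument "commands" is a list of rows, each a list of 7 numbers: the turn, a rotation vector about the tool's x, y, z in units of 8 degrees (1.0 is 8 degrees), then the shift along the tool's x, y, z in units of 0.06 m (1.0 is 0.06 m), then the opening, from 0 (shut) to 1 (fully open). In form: [[rx, ry, rz, dx, dy, dz, claw], ...]. A call has 1 to 20 rows; each row shifts and turns the pose as measured when the row begins, along the tool's axes as they then stand; what a row does not reach is not made up. A row lasts 1/8 s, in which the tool goes at most 62.5 mm and 10.7 degrees, less where a joint would pass 70% of its speed; a pose out of reach is approached as far as the arm can. A call with a number of a shift or a turn outside -1 to 1 is refused whole. A call with a gripper value outside its range is refused whole. The fingers move at their own pace and stop on an object; the grip force is fixed at half the most. Time passes only in rows, so rows that do not move let the fingers close. It gives the time, the measured TCP pose, the force and the opening at its end, in the units of the state.
- bot.observe(): the state, without advancing time (a new reading comes with each control period).
- bot.capture(name): name is "side" or "top"; returns a dict with "image" (384x512x3 uint8, blue, green, red), "vertical_fov" (degrees; the focal length in pixels is half the picture's height over the tangent of half this angle, whatever the lens; pixels are square), "cx", "cy" (the principal point, pixels), "R" (3x3) and "t" (3): a world point X has camera coordinates R X + t. Camera axes: x right, y down, z forward; pixel columns grow to the right and rows downward; lengths in mm; the calibration is good to about 2 mm. A picture is of the moment at which its call begins. There is no depth.
- bot.finish_job(): hands the job in, once; it reports no verdict.
The state is a dict: "time_s": time; "qpos": joint angles; "qvel": joint speeds; "joint_torque": joint torques, N m; "position": TCP position; "ee_rot": TCP orientation; "force": force on the tool from outside, world axes, zero at the start; "wrist_torque": the same for the moment, N m; "width": opening from 0.0 (shut) to 1.0 (fully open).
Only numpy, scipy, OpenCV 4.12 (cv2) and the standard library are available. Lean on these libraries where they do the work, as an engineer would, in place of code of your own. Each camera call takes 0.05 s, during which the arm holds its last target. There are 200 camera calls.

### The job

Take the U-shaped gap gauge out of its slotted stand and hang it by its eye on the peg of the rack: slide it in so that it lifts the yellow gravity flap, then press it on against the red spring buffer just until the flap drops shut behind the eye. Let it hang freely on the peg, held between flap and buffer, and let go; press firmly but never hard (keep below 16 N), and leave the bottle, the can and the V-block where they are.

Things in the scene. Friction and masses are not known exactly. Their poses are not given: they have to be found in the camera images.
- gauge: Flat U-shaped steel gap gauge, legs down: 10 mm thick (own x), 124 wide (y), 120 high (z up), 0.22 kg give or take a third; same front and back, left and right. Origin at the middle of its underside (feet). Balanced: it hangs upright from the eye at its middle top
- gauge_eye (a point): Centre of the gauge's eye, 85 mm above the gauge's underside; axes as the gauge. The eye is a ring with its axis along x: hole 22 mm, outside 40 mm, 10 mm thick
- tab_left (a point): Centre of one of the gauge's two upright black grip tabs, 52 mm to the +y side of the eye centre and 17 mm above it. 12 mm thick (x: pinch it this way, from above), 22 mm wide (y); it reaches 18 mm above and 28 mm below this point; 21 mm free between tab and eye ring
- tab_right (a point): Centre of the other grip tab, the same, 52 mm to the -y side of the eye centre
- stand: Grey slotted stand, fixed, 74 x 150 mm, 33 mm high; origin at the middle of its underside. Its slot runs along its y, 13.6 mm wide, floor 10 mm above the desk. The gauge stands in it (eye centre 95 mm above the desk), its x along the stand's x; lift it straight up, 25 mm or more
- rack: Rack fixed on the desk: base 156 x 110 mm, post 32 mm wide and 172 high, level steel peg pointing along the rack's -x. Origin on the desk, 68 mm in from the peg tip. A dark keeper (33 mm wide, reaching 54 mm above the peg axis) carries flap and buffer; its place along the peg varies by 22 mm either way and is not reported: it must be felt or seen
- peg_tip (a point): Round end of the 12 mm peg, whose axis is 150 mm above the desk. x points along the peg inwards, y left, z up. Slide the eye on along +x, plate square to the peg. Depending on the keeper, the eye's inner face first meets the flap 28 to 75 mm in from the tip; latched, the eye centre hangs 46 to 90 mm in; the post is 148 mm in
- flap (a joint): Yellow flap, 22 mm wide, hinged 33.5 mm over the peg axis, leaning inwards, edge 1.5 mm over the peg. rad: 0 = shut (a stop keeps it from swinging outwards), grows as the entering eye lifts it (about 0.3 to 0.5 riding on the ring; stop 0.75). Lifting takes under 2 N. Once the ring has passed it falls shut by itself and blocks the way out
- buffer (a joint): Red spring disc, 26 mm wide, round the peg behind the flap: m pressed inwards, 0 = free. 0.5 N plus 0.7 N per mm; hard end stop at 0.016 (11.7 N). The flap drops when the eye has pressed it 9.5 to 13.5 mm (7 to 10 N). When let go, it pushes the gauge back some 7 mm against the shut flap and stays pressed about 3.5 mm
- bottle: Brown dropper bottle, 33 mm wide, 102 mm tall, upright; bystander, origin at the middle of its underside
- can: Round light grey can with a ribbed lid, 47 mm wide, 52 mm tall; bystander, origin at the middle of its underside
- vblock: Steel V-block, 45 x 40 x 36 mm; bystander, origin at the middle of its underside
Not all that is in view belongs to the job. There is more than one size of the gauge; the one meant has the size given above.

How it is judged:
By the outcome, as a careful person would: the job done as asked, in the order asked, and still so for the second after the job is handed in, with the robot touching nothing.
It also fails if it takes over 56 s, if anything falls off the work surface, if the arm or the gripper's body presses on something with over 40 N, if the wrist force passes 120 N, or if a joint passes its speed limit or range.

## Working session

There is one attempt and no reset: what is moved stays moved. The work goes in short steps, Python scripts to look and compute and a tool call to move; the robot and the scene stay as the last step left them, time stands still between calls to the robot, and variables do not carry over. Pictures are saved under pics/ and viewed, on a budget of 10 in all, crops included, one or two more only if the job needs it, and the job is handed in when it is done.

Besides the shell and the picture viewer there is one more tool, called in YAML: its name, and indented under it one key for each argument. move_arm: Moves the arm, as the interface text tells. Its arguments: {"type":"object","properties":{"commands":{"type":"array","items":{"type":"array","items":{"type":"number","minimum":-1,"maximum":1}}}},"required":["commands"]}

```bash
mkdir -p pics; cat > h.py <<'E'
import numpy as np, cv2
from rig import bot
from scipy.spatial.transform import Rotation as Rn
def cam(n):
    c=bot.capture(n); h,w=c["image"].shape[:2]
    f=h/2/np.tan(np.radians(c["vertical_fov"])/2)
    c["f"]=f; c["R"]=np.array(c["R"]); c["t"]=np.array(c["t"]); return c
def proj(c,X):
    p=(c["R"]@np.atleast_2d(X).T).T+c["t"]; return np.c_[c["f"]*p[:,0]/p[:,2]+c["cx"],c["f"]*p[:,1]/p[:,2]+c["cy"]]
def atz(c,u,v,z):
    d=c["R"].T@np.array([(u-c["cx"])/c["f"],(v-c["cy"])/c["f"],1]); o=-c["R"].T@c["t"]
    return o+d*(z-o[2])/d[2]
E
python3 - <<'E'
from h import *
ims=[]
for n in("top","side"):
    c=cam(n); print(n,c["f"],c["cx"],c["cy"],-c["R"].T@c["t"],c["R"].round(3).tolist()); cv2.imwrite(f"pics/{n}0.png",cv2.resize(c["image"],(800,600),interpolation=cv2.INTER_CUBIC))
s=bot.observe(); print(s["time_s"],s["position"],s["ee_rot"],s["force"],s["width"]); print(Rn.from_rotvec(s["ee_rot"]).as_matrix().round(3))
E
```

```text
top 424.51684078547004 250.99409993585894 193.85305202671105 [ 402.61141982  -66.64243999 1132.57838226] [[-0.0, -1.0, -0.006], [-0.989, 0.001, -0.148], [0.148, 0.006, -0.989]]
side 447.55288466361185 244.52426691524937 187.87803354879415 [ 417.17364705 -928.66490672  971.31036822] [[0.99, -0.141, 0.009], [-0.09, -0.677, -0.73], [0.11, 0.722, -0.683]]
0.1 [254.2911632  514.99137038 244.23489985] [-1.54261497  0.36046401 -0.35924539] [-0.04992641 -0.13714404  0.31397701] 1.0005129621249749
[[ 0.897 -0.001  0.443]
 [-0.443 -0.002  0.897]
 [-0.    -1.    -0.002]]
```

View pics/top0.png

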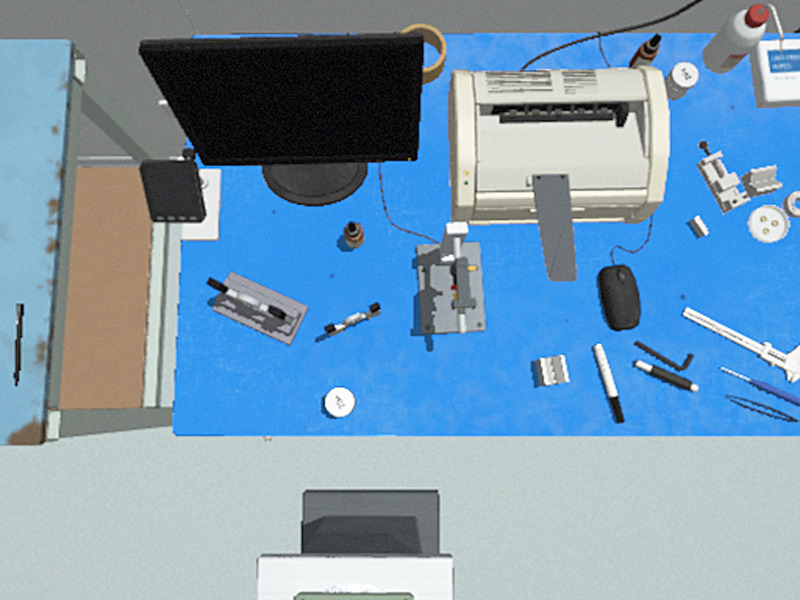

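View pics/side0.png

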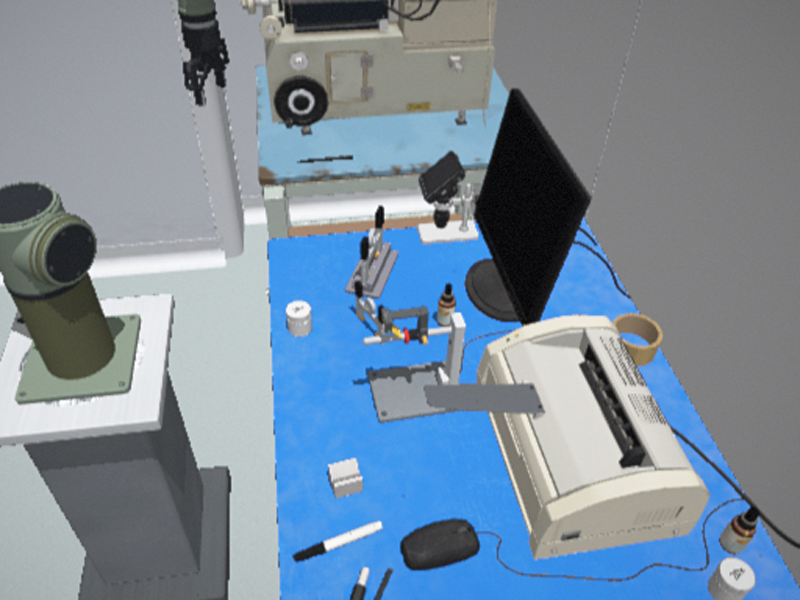

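Candidates (800-px top image): gauge in the grey stand, tabs (217,285) and (281,312); a smaller gauge standing loose at (353,318). The one in the stand, with its larger tab spacing, fits the description. I'll check this in one close crop.

```bash
python3 - <<'E'
from h import *
a=cam("top");b=cam("side")
def crop(c,x,y,w,h,s): 
    im=cv2.resize(c["image"][y:y+h,x:x+w],None,fx=s,fy=s,interpolation=cv2.INTER_CUBIC); return im
m=np.vstack([crop(a,120,140,200,75,4),np.hstack([crop(b,210,125,100,75,4),crop(b,220,190,100,75,4)])])
cv2.imwrite("pics/c1.png",m)
for n,(u,v) in dict(tabL=(217,285),tabR=(281,312),decL=(331,330),decR=(375,308)).items():
    print(n,atz(a,u/1.5625,v/1.5625,125 if n[0]=='t' else 100).round(1))
print("tip",atz(a,461/1.5625,330/1.5625,150).round(1),"post",atz(a,457/1.5625,228/1.5625,172).round(1))
E
```

```text
tabL [581.3 209.6 125. ]
tabR [539.1 109.6 125. ]
decL [513.9  34.9 100. ]
decR [548.6 -33.8 100. ]
tip [ 508.3 -163.5  150. ] post [ 658.5 -157.8  172. ]
```

View pics/c1.png

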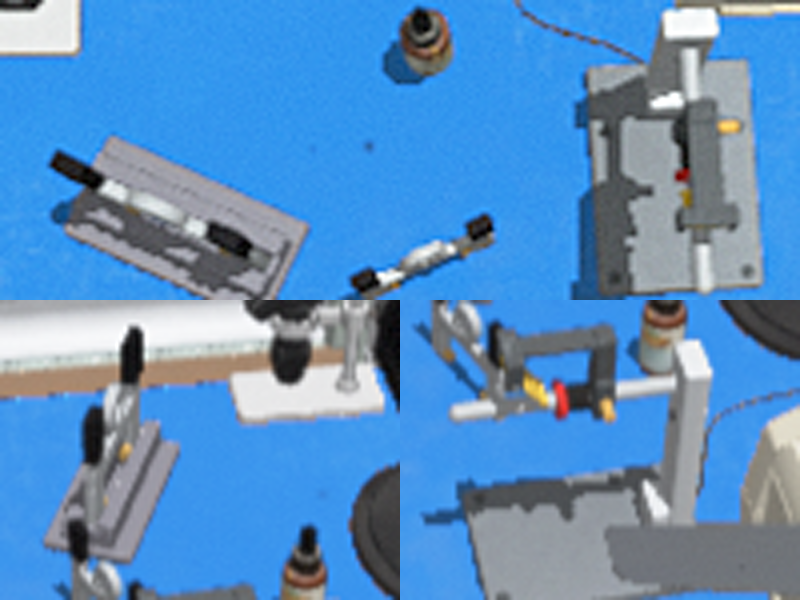

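Crop: stand gauge has long tabs at top-crop (68,164) and (223,235); loose gauge (365,280)-(480,228) is clearly smaller. So the stand gauge is the target. Peg tip at crop (706,290), flap yellow (side crop 535,388), red buffer (562,400). Now triangulate.

```bash
cat >> h.py <<'E'
def tri(a,pa,b,pb):
    P=[c["f"]*0+np.array([[c["f"],0,c["cx"]],[0,c["f"],c["cy"]],[0,0,1]])@np.c_[c["R"],c["t"]] for c in(a,b)]
    X=cv2.triangulatePoints(P[0],P[1],np.array(pa,float).reshape(2,1),np.array(pb,float).reshape(2,1)); X=X[:3,0]/X[3]
    return X, np.r_[proj(a,X)[0]-pa,proj(b,X)[0]-pb]
E
python3 - <<'E'
from h import *
a=cam("top");b=cam("side")
T=lambda x,y:(120+x/4,140+y/4)
S1=lambda x,y:(210+x/4,125+y/4)
S2=lambda x,y:(220+x/4,190+y/4)
for n,p,q in [("tabLtop",T(68,164),S1(133,332)),("tabRtop",T(223,235),S1(95,409)),("tip",(295.6,211.8),S2(53,412)),("pegin",T(690,52),S2(276,382)),("flap",T(687,198),S2(135,88)),("buf",T(682,175),S2(162,100))]:
    X,e=tri(a,p,b,q); print(n,X.round(1),e.round(1))
print(atz(a,*T(68,164),130),atz(a,*T(223,235),130),atz(a,295.6,211.8,150),atz(a,*T(690,52),150))
print("bottle",atz(a,*T(420,20),102),"can",atz(a,340/1.5625,402/1.5625,52))
# stand top corners
for p in [(112,137),(310,222)]: print(atz(a,*T(*p),33).round(1))
E
```

```text
tabLtop [ 636.9  345.7 -344.5] [-0.5  9.1  7.3 -1.2]
tabRtop [ 572.9  196.4 -290.4] [-0.3  7.5  6.3 -0.9]
tip [ 517.9 -193.8 -136.5] [ 0.2  6.5  6.3 -1. ]
pegin [ 691.4 -186.8 -137.6] [ 0.1  8.7  8.4 -2.1]
flap [ 558.8 -156.3  153.9] [ 0. -0. -0.  0.]
buf [ 576.  -154.9  138.8] [ 0.  -0.4 -0.3  0.1]
[583.78736468 212.83740807 130.        ] [540.62731364 118.54054196 130.        ] [ 506.90804985 -164.78082791  150.        ] [ 647.10498101 -159.66859464  150.        ]
bottle [679.86987549   4.02583739 102.        ] can [402.43516009  23.60907491  52.        ]
[619.4 211.5  33. ]
[562.5  79.6  33. ]
```

```bash
python3 - <<'E'
from h import *
a=cam("top");b=cam("side")
T=lambda x,y:(120+x/4,140+y/4)
S1=lambda x,y:(210+x/4,125+y/4-75)
S2=lambda x,y:(220+x/4,190+y/4)
for n,p,q in [("tabLtop",T(68,164),S1(133,332)),("tabRtop",T(223,235),S1(95,409)),("tip",(295.6,211.8),S2(53,112)),("pegin",T(690,52),S2(276,82))]:
    X,e=tri(a,p,b,q); print(n,X.round(1),e.round(1))
# best pose fits: tip and gauge with known z from each camera
for nm,c,f in (("top",a,None),("side",b,None)):
    pass
print("side-only:",atz(b,*S1(133,332),130).round(1),atz(b,*S1(95,409),130).round(1),atz(b,*S2(53,112),150).round(1),atz(b,*S2(276,82),150).round(1))
E
```

```text
tabLtop [584.  212.9 129.9] [ 0.  -0.1 -0.   0. ]
tabRtop [541.3 118.3 131.2] [ 0.  -0.3 -0.2  0. ]
tip [ 506.2 -164.9  148.6] [ 0.   0.4  0.3 -0.1]
pegin [ 648.3 -159.7  150.2] [ 0.  -0.5 -0.4  0.1]
side-only: [584.1 212.7 130. ] [542.2 119.9 130. ] [ 505.3 -166.3  150. ] [ 649.5 -159.3  150. ]
```

move_arm:
  commands:
    - [0,0,0,0.9,0,-0.25,1]
    - [0,0,0,0.9,0,-0.25,1]
    - [0,0,0,0.9,0,-0.25,1]
    - [0,0,0,0.9,0,-0.25,1]
    - [0,0,0,0.9,0,-0.25,1]
    - [0,0,0,0.9,0,-0.25,1]
    - [0,0,0,0.9,0,-0.25,1]
    - [0,0,0,0,0,0,1]
    - [0,1,0,0,0,0,1]
    - [0,1,0,0,0,0,1]
    - [0,1,0,0,0,0,1]
    - [0,1,0,0,0,0,1]
    - [0,1,0,0,0,0,1]
    - [0,1,0,0,0,0,1]
    - [0,1,0,0,0,0,1]
    - [0,1,0,0,0,0,1]
    - [0,1,0,0,0,0,1]
    - [0,1,0,0,0,0,1]
    - [0,0,0,0,0,0,1]

```text
time_s: 2.78
position: [546.9, 257.3, 245.0]
ee_rot: [-1.043, 1.445, -1.43]
force: [0.1, 1.0, 0.8]
width: 1.0
```

```bash
cat >> h.py <<'E'
def st():
    s=bot.observe(); M=Rn.from_rotvec(s["ee_rot"]).as_matrix(); p=np.array(s["position"])
    print("t",round(s["time_s"],2),"p",p.round(1),"zang",np.degrees(np.arctan2(M[1,2],M[0,2])).round(1),"ydir",M[:,1].round(3),"F",np.round(s["force"],2),"w",round(s["width"],3),"T",np.round(s["wrist_torque"],2))
    return s,M,p
def go(tgt,zang):
    s,M,p=st(); d=M.T@(np.array(tgt)-p)
    Z=np.array([np.cos(np.radians(zang)),np.sin(np.radians(zang)),0]); Y=np.array([0,0,-1]); G=np.c_[np.cross(Y,Z),Y,Z]
    print("need turn(units)",(np.degrees(Rn.from_matrix(M.T@G).as_rotvec())/8).round(2),"shift(units)",(d/60).round(3))
E
python3 -c "
from h import *
go([584,213,170],-24.2)"
```

```text
t 2.77 p [546.9 257.3 245. ] zang -18.1 ydir [-0.005  0.007 -1.   ] F [0.09 0.96 0.77] w 1.0 T [-0.03 -0.01 -0.02]
need turn(units) [ 0.05  0.77 -0.03] shift(units) [0.517 1.242 0.825]
```

move_arm:
  commands:
    - [0.05,0.77,-0.03,0,0,0,1]
    - [0,0,0,0.29,0.3,0.43,1]
    - [0,0,0,0.29,0.3,0.43,1]
    - [0,0,0,0,0.2,0,1]
    - [0,0,0,0,0,0,1]

```text
time_s: 3.4
position: [578.1, 207.6, 196.4]
ee_rot: [-0.985, 1.505, -1.502]
force: [-0.6, 0.1, 0.1]
width: 0.996
```

```bash
python3 - <<'E'
from h import *
go([584,213,110],-24.2)
a=cam("top");b=cam("side")
def crop(c,x,y,w,h,s): return cv2.resize(c["image"][y:y+h,x:x+w],None,fx=s,fy=s,interpolation=cv2.INTER_CUBIC)
cv2.imwrite("pics/c2.png",np.hstack([crop(a,100,140,100,100,4),crop(b,200,80,100,100,4)]))
E
```

```text
t 3.4 p [578.1 207.6 196.4] zang -23.5 ydir [ 0.     0.002 -1.   ] F [-0.57  0.05  0.1 ] w 0.996 T [-0.01 -0.01  0.  ]
need turn(units) [ 0.    0.09 -0.02] shift(units) [-0.119  1.441  0.055]
```

View pics/c2.png

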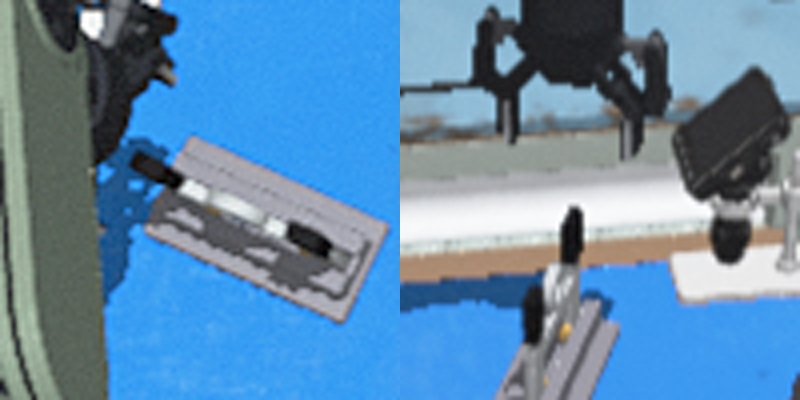

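Side view: the jaws (508,130)/(630,150) straddle the left tab (572,215) centrally. Descending.

move_arm:
  commands:
    - [0,0.09,0,-0.12,0.3,0.05,1]
    - [0,0,0,0,0.3,0,1]
    - [0,0,0,0,0.3,0,1]
    - [0,0,0,0,0.3,0,1]
    - [0,0,0,0,0.2,0,1]
    - [0,0,0,0,0,0,1]

```text
time_s: 4.25
position: [584.1, 215.7, 107.8]
ee_rot: [-0.977, 1.511, -1.509]
force: [0.7, -0.3, -0.5]
width: 0.998
```

```bash
python3 -c "
from h import *
go([584,213,110],-24.2)"
```

```text
t 4.25 p [584.1 215.7 107.8] zang -24.1 ydir [ 0.002  0.003 -1.   ] F [ 0.67 -0.29 -0.5 ] w 0.998 T [-0.01  0.01  0.04]
need turn(units) [-0.01  0.02 -0.03] shift(units) [ 0.042 -0.037  0.017]
```

move_arm:
  commands:
    - [0,0,0,0.04,-0.03,0.02,0.4]
    - [0,0,0,0,0,0,0.3]
    - [0,0,0,0,0,0,0.25]
    - [0,0,0,0,0,0,0.2]

```text
time_s: 4.75
position: [586.2, 213.0, 112.3]
ee_rot: [-0.972, 1.509, -1.51]
force: [-0.7, -0.3, 0.2]
width: 0.202
```

move_arm:
  commands:
    - [0,0,0,0,0,0,0.15]
    - [0,0,0,0,0,0,0.1]
    - [0,0,0,0,0,0,0]
    - [0,0,0,0,0,0,0]
    - [0,0,0,0,0,0,0]

```text
time_s: 5.38
position: [584.5, 213.8, 112.5]
ee_rot: [-0.974, 1.513, -1.509]
force: [-1.8, 1.5, 1.7]
width: 0.127
```

```bash
python3 -c "
from h import *
go([584,213,170],2.3)"
```

```text
t 5.38 p [584.5 213.8 112.5] zang -24.1 ydir [ 0.004  0.005 -1.   ] F [-1.78  1.51  1.66] w 0.127 T [ 0.2   0.5  -0.16]
need turn(units) [-0.02 -3.3  -0.04] shift(units) [ 0.01  -0.959 -0.001]
```

move_arm:
  commands:
    - [0,0,0,0,-0.15,0,0]
    - [0,0,0,0,-0.2,0,0]
    - [0,0,0,0,-0.3,0,0]
    - [0,0,0,0,-0.4,0,0]
    - [0,0,0,0,-0.4,0,0]
    - [0,0,0,0,-0.4,0,0]
    - [0,0,0,0,0,0,0]

```text
time_s: 6.25
position: [587.4, 212.4, 233.5]
ee_rot: [-0.964, 1.504, -1.512]
force: [0.0, -0.8, -1.9]
width: 0.129
```

```bash
python3 -c "
from h import *
print('carry target: eye 35 before tip')
u=np.array([np.cos(.04),np.sin(.04)]); n=np.array([-u[1],u[0]])
e=np.array([506,-165.2])-u*40; tcp=e+n*52; print(tcp)
go([tcp[0],tcp[1],215],2.3)"
```

```text
carry target: eye 35 before tip
[ 463.95255036 -114.84116782]
t 6.25 p [587.4 212.4 233.5] zang -24.1 ydir [ 0.015  0.004 -1.   ] F [ 0.04 -0.83 -1.94] w 0.129 T [ 0.1  -0.08 -0.01]
need turn(units) [-0.1  -3.3  -0.05] shift(units) [5.822 0.253 0.343]
```

move_arm:
  commands:
    - [-0.1,-0.82,-0.05,0,0,0,0]
    - [0,-0.82,0,0,0,0,0]
    - [0,-0.82,0,0,0,0,0]
    - [0,-0.82,0,0,0,0,0]
    - [0,0,0,0.2,0,-0.1,0]
    - [0,0,0,0.4,0,-0.2,0]
    - [0,0,0,0.6,0,-0.25,0]
    - [0,0,0,0.7,0,-0.3,0]
    - [0,0,0,0.7,0,-0.3,0]
    - [0,0,0,0.7,0,-0.3,0]
    - [0,0,0,0.7,0,-0.3,0]
    - [0,0,0,0.6,0,-0.2,0]
    - [0,0,0,0.4,0,-0.1,0]
    - [0,0,0,0.2,0,0,0]
    - [0,0,0,0,0,0,0]

```text
time_s: 8.12
position: [464.8, -120.0, 227.1]
ee_rot: [-1.234, 1.196, -1.183]
force: [-0.4, 0.5, -1.8]
width: 0.132
```

```bash
python3 - <<'E'
from h import *
go([464,-114.8,165.5],2.3)
a=cam("top");b=cam("side")
def crop(c,x,y,w,h,s): return cv2.resize(c["image"][y:y+h,x:x+w],None,fx=s,fy=s,interpolation=cv2.INTER_CUBIC)
cv2.imwrite("pics/c3.png",np.hstack([crop(a,240,140,100,110,4),crop(b,200,150,100,110,4)]))
E
```

```text
t 8.12 p [ 464.8 -120.   227.1] zang 1.7 ydir [-0.013 -0.002 -1.   ] F [-0.43  0.52 -1.79] w 0.132 T [ 0.12  0.   -0.03]
need turn(units) [ 0.09 -0.08  0.01] shift(units) [-0.088  1.026  0.002]
```

View pics/c3.png

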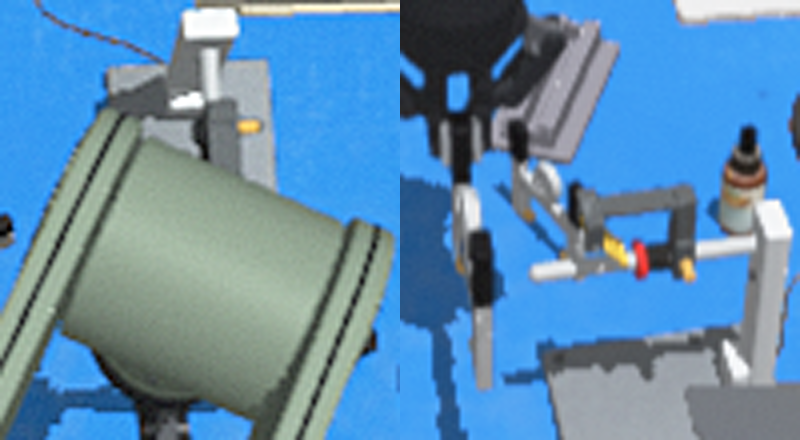

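Gauge is held plate-square before the peg (eye near (465,218), tip (535,270), flap (617,250), buffer (641,258)). Lowering to peg height and comparing with a projected model.

move_arm:
  commands:
    - [0.09,-0.08,0,-0.09,0.3,0,0]
    - [0,0,0,0,0.3,0,0]
    - [0,0,0,0,0.25,0,0]
    - [0,0,0,0,0.1,0,0]
    - [0,0,0,0,0,0,0]

```text
time_s: 8.85
position: [466.1, -109.4, 168.6]
ee_rot: [-1.231, 1.172, -1.174]
force: [-0.6, 0.5, -0.8]
width: 0.133
```

```bash
cat >> h.py <<'E'
def overlay(c,M,p,fn,x,y,w,h,s):
    gx=M[:,2]; gz=-M[:,1]; gy=np.cross(gz,gx); eye=p-52*gy-17.5*gz
    im=cv2.resize(c["image"][y:y+h,x:x+w],None,fx=s,fy=s,interpolation=cv2.INTER_CUBIC)
    pl=lambda X,col:cv2.polylines(im,[np.int32((proj(c,X)-[x,y]+.5)*s)],False,col,1)
    th=np.linspace(0,6.283,40)[:,None]
    pl(eye+11*(np.cos(th)*gy+np.sin(th)*gz)-5*gx,(255,0,255))
    pl(eye+20*(np.cos(th)*gy+np.sin(th)*gz)-5*gx,(255,0,255))
    for sg in(1,-1):
        t=eye+52*sg*gy+17*gz
        pl(np.array([t+a*gy+b*gz-6*gx for a,b in((-11,-28),(11,-28),(11,18),(-11,18),(-11,-28))]),(0,255,0))
    u=np.array([np.cos(.04),np.sin(.04),0]); tip=np.array([506,-165.2,150])
    pl(np.array([tip,tip+148*u]),(0,0,255))
    print("eye",eye.round(1),"depth",((eye-tip)@u).round(1),"lat",np.cross(u,eye-tip)[2].round(1),"dz",(eye-tip)[2].round(1))
    cv2.imwrite(fn,im)
E
python3 - <<'E'
from h import *
go([464,-114.8,165.5],2.3)
s,M,p=st(); b=cam("side"); overlay(b,M,p,"pics/c4.png",195,160,110,90,7)
E
```

```text
t 8.85 p [ 466.1 -109.4  168.6] zang 2.8 ydir [ 0.001 -0.    -1.   ] F [-0.6  0.5 -0.8] w 0.133 T [ 0.07  0.02 -0.01]
need turn(units) [-0.01  0.06  0.  ] shift(units) [ 0.089  0.051 -0.04 ]
t 8.85 p [ 466.1 -109.4  168.6] zang 2.8 ydir [ 0.001 -0.    -1.   ] F [-0.6  0.5 -0.8] w 0.133 T [ 0.07  0.02 -0.01]
eye [ 468.7 -161.3  151.1] depth -37.2 lat 5.4 dz 1.1
```

View pics/c4.png

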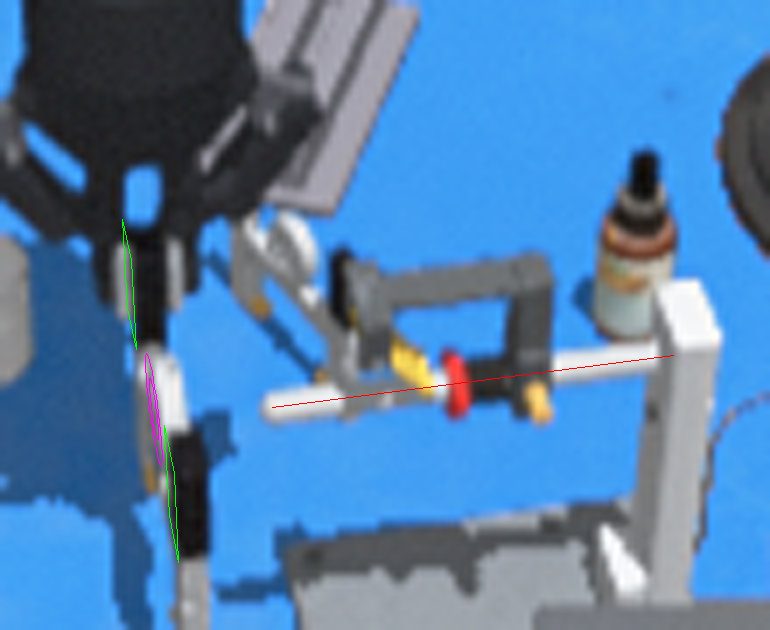

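Overlay agrees: the tabs match their predicted outlines to ~2 px and the peg line runs along the peg. The flap edge is at about 55 mm depth and the buffer face at about 64 mm. Correct laterally, then advance.

move_arm:
  commands:
    - [0,0.06,0,0.09,0.05,0,0]
    - [0,0,0,0,0,0,0]

```text
time_s: 9.15
position: [467.5, -115.7, 166.9]
ee_rot: [-1.226, 1.176, -1.183]
force: [-0.7, -0.6, -1.5]
width: 0.134
```

```bash
cat >> h.py <<'E'
def peg(depth,dz=-2,cap=None):
    u=np.array([np.cos(.04),np.sin(.04),0]); n=np.array([-u[1],u[0],0]); tip=np.array([506,-165.2,150])
    s,M,p=st(); gx=M[:,2]; gz=-M[:,1]; gy=np.cross(gz,gx); eye=p-52*gy-17.5*gz
    print("depth",((eye-tip)@u).round(1),"lat",((eye-tip)@n).round(1),"dz",(eye-tip)[2].round(1),"Fpeg",round(float(np.array(s["force"])@u),2))
    go((tip+u*depth+n*52+[0,0,17.5+dz]),2.3)
E
python3 -c "
from h import *
peg(-12)"
```

```text
t 9.15 p [ 467.5 -115.7  166.9] zang 2.3 ydir [ 0.004 -0.001 -1.   ] F [-0.66 -0.61 -1.48] w 0.134 T [0.08 0.02 0.03]
depth -36.4 lat -1.0 dz -0.5 Fpeg -0.68
t 9.15 p [ 467.5 -115.7  166.9] zang 2.3 ydir [ 0.004 -0.001 -1.   ] F [-0.66 -0.61 -1.48] w 0.134 T [0.08 0.02 0.03]
need turn(units) [-0.03 -0.    0.01] shift(units) [-0.017  0.025  0.408]
```

move_arm:
  commands:
    - [-0.03,0,0,-0.02,0.02,0.2,0]
    - [0,0,0,0,0,0.2,0]
    - [0,0,0,0,0,0,0]

```text
time_s: 9.52
position: [494.3, -114.0, 166.6]
ee_rot: [-1.227, 1.178, -1.183]
force: [-0.1, -0.6, -1.7]
width: 0.128
```

```bash
python3 -c "
from h import *
peg(25)"
```

```text
t 9.53 p [ 494.3 -114.   166.6] zang 2.2 ydir [ 0.002 -0.002 -1.   ] F [-0.05 -0.55 -1.66] w 0.128 T [ 0.06 -0.   -0.05]
depth -9.7 lat -0.5 dz -0.8 Fpeg -0.08
t 9.53 p [ 494.3 -114.   166.6] zang 2.2 ydir [ 0.002 -0.002 -1.   ] F [-0.05 -0.55 -1.66] w 0.128 T [ 0.06 -0.   -0.05]
need turn(units) [-0.01 -0.01  0.02] shift(units) [-0.008  0.02   0.578]
```

move_arm:
  commands:
    - [0,0,0,-0.01,0.02,0.14,0]
    - [0,0,0,0,0,0.14,0]
    - [0,0,0,0,0,0.14,0]
    - [0,0,0,0,0,0,0]

```text
time_s: 10.02
position: [521.4, -112.1, 165.1]
ee_rot: [-1.228, 1.178, -1.183]
force: [0.1, -0.0, -2.1]
width: 0.132
```

```bash
python3 - <<'E'
from h import *
peg(35)
s,M,p=st(); b=cam("side"); overlay(b,M,p,"pics/c5.png",195,160,110,90,7)
E
```

```text
t 10.03 p [ 521.4 -112.1  165.1] zang 2.3 ydir [ 0.002 -0.002 -1.   ] F [ 0.06 -0.04 -2.11] w 0.132 T [ 0.11 -0.01  0.02]
depth 17.5 lat 0.4 dz -2.3 Fpeg 0.06
t 10.03 p [ 521.4 -112.1  165.1] zang 2.3 ydir [ 0.002 -0.002 -1.   ] F [ 0.06 -0.04 -2.11] w 0.132 T [ 0.11 -0.01  0.02]
need turn(units) [-0.01 -0.01  0.02] shift(units) [ 0.006 -0.006  0.292]
t 10.03 p [ 521.4 -112.1  165.1] zang 2.3 ydir [ 0.002 -0.002 -1.   ] F [ 0.06 -0.04 -2.11] w 0.132 T [ 0.11 -0.01  0.02]
eye [ 523.4 -164.1  147.7] depth 17.5 lat 0.4 dz -2.3
```

View pics/c5.png

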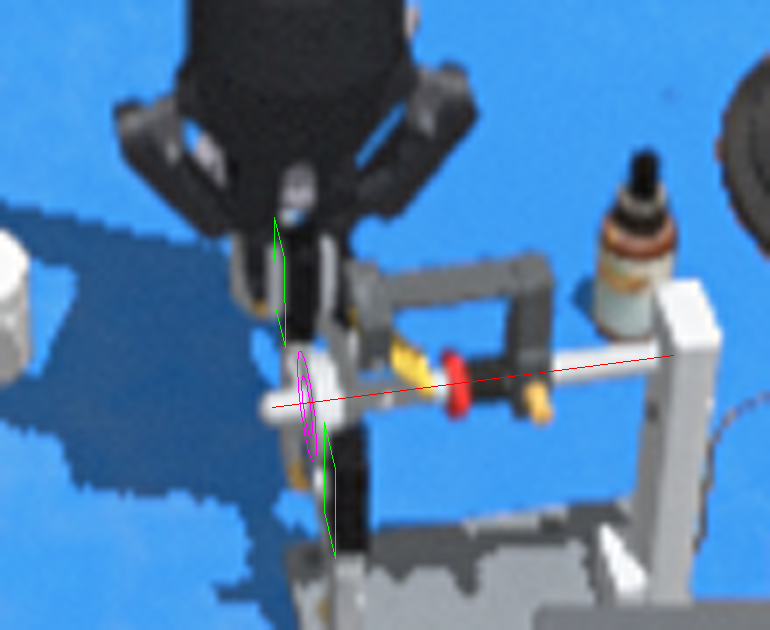

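Peg tip (265,408) pokes out through the eye with no side force: the eye is on the peg. Advancing to the flap.

move_arm:
  commands:
    - [0,0,0,0,0,0.1,0]
    - [0,0,0,0,0,0.1,0]
    - [0,0,0,0,0,0.08,0]
    - [0,0,0,0,0,0,0]

```text
time_s: 10.58
position: [538.6, -111.4, 165.0]
ee_rot: [-1.228, 1.179, -1.182]
force: [-0.5, 0.2, -2.0]
width: 0.132
```

```bash
cat >> h.py <<'E'
def yel():
    b=cam("side"); sub=b["image"][200:225,240:275]; hsv=cv2.cvtColor(sub,cv2.COLOR_BGR2HSV)
    for n,lo,hi in(("yel",(18,120,120),(35,255,255)),("red",(0,170,90),(8,255,255))):
        m=cv2.inRange(hsv,lo,hi); ys,xs=np.nonzero(m)
        print(n,len(xs),(xs.mean()+240).round(2) if len(xs) else 0,(ys.mean()+200).round(2) if len(xs) else 0, "x",(xs.min()+240,xs.max()+240) if len(xs) else 0)
    return b
E
python3 -c "
from h import *
yel(); peg(50)"
```

```text
yel 35 258.77 213.26 x (np.int64(251), np.int64(272))
red 14 260.21 214.5 x (np.int64(259), np.int64(261))
t 10.62 p [ 538.3 -111.4  164.9] zang 2.2 ydir [ 0.001 -0.002 -1.   ] F [ 0.35  0.02 -0.69] w 0.131 T [ 0.09 -0.01  0.05]
depth 34.4 lat 0.5 dz -2.5 Fpeg 0.35
t 10.62 p [ 538.3 -111.4  164.9] zang 2.2 ydir [ 0.001 -0.002 -1.   ] F [ 0.35  0.02 -0.69] w 0.131 T [ 0.09 -0.01  0.05]
need turn(units) [-0.   -0.01  0.01] shift(units) [ 0.008 -0.01   0.259]
```

move_arm:
  commands:
    - [0,0,0,0.01,0,0.06,0]
    - [0,0,0,0,0,0.06,0]
    - [0,0,0,0,0,0.06,0]
    - [0,0,0,0,0,0,0]

```text
time_s: 11.12
position: [549.5, -111.5, 164.7]
ee_rot: [-1.229, 1.18, -1.182]
force: [0.2, -0.5, -1.7]
width: 0.129
```

```bash
sed -i 's/240:275\]/240:266]/' h.py; python3 -c "
from h import *
yel(); peg(60)"
```

```text
yel 33 253.82 210.73 x (np.int64(251), np.int64(257))
red 14 260.21 214.64 x (np.int64(259), np.int64(261))
t 11.18 p [ 549.3 -111.5  164.7] zang 2.2 ydir [-0.    -0.002 -1.   ] F [-0.12 -0.03 -2.06] w 0.13 T [ 0.1  -0.   -0.01]
depth 45.3 lat -0.1 dz -2.8 Fpeg -0.12
t 11.18 p [ 549.3 -111.5  164.7] zang 2.2 ydir [-0.    -0.002 -1.   ] F [-0.12 -0.03 -2.06] w 0.13 T [ 0.1  -0.   -0.01]
need turn(units) [ 0.   -0.01  0.01] shift(units) [-0.002 -0.014  0.243]
```

move_arm:
  commands:
    - [0,0,0,0,-0.01,0.05,0]
    - [0,0,0,0,0,0.05,0]
    - [0,0,0,0,0,0.05,0]
    - [0,0,0,0,0,0,0]

```text
time_s: 11.68
position: [558.7, -111.1, 165.2]
ee_rot: [-1.229, 1.18, -1.181]
force: [0.4, 0.2, -1.9]
width: 0.128
```

```bash
python3 -c "
from h import *
yel(); peg(65)"
```

```text
yel 44 254.59 208.93 x (np.int64(251), np.int64(259))
red 12 260.42 215.0 x (np.int64(260), np.int64(261))
t 11.72 p [ 558.6 -111.1  165.2] zang 2.2 ydir [-0.001 -0.002 -1.   ] F [ 0.28 -0.61 -1.84] w 0.131 T [0.13 0.03 0.01]
depth 54.6 lat -0.1 dz -2.2 Fpeg 0.26
t 11.72 p [ 558.6 -111.1  165.2] zang 2.2 ydir [-0.001 -0.002 -1.   ] F [ 0.28 -0.61 -1.84] w 0.131 T [0.13 0.03 0.01]
need turn(units) [ 0.01 -0.01  0.01] shift(units) [-0.001 -0.005  0.171]
```

Flap is being lifted (yellow centroid moved up, 213→209). Small steps now.

move_arm:
  commands:
    - [0,0,0,0,0,0.05,0]
    - [0,0,0,0,0,0.05,0]
    - [0,0,0,0,0,0,0]

```text
time_s: 12.1
position: [564.0, -110.8, 164.9]
ee_rot: [-1.23, 1.183, -1.18]
force: [-2.3, -0.4, -1.2]
width: 0.131
```

```bash
python3 -c "
from h import *
yel(); peg(70)"
```

```text
yel 49 254.67 208.73 x (np.int64(251), np.int64(259))
red 9 261.22 214.11 x (np.int64(260), np.int64(262))
t 12.15 p [ 564.  -110.8  164.9] zang 2.2 ydir [-0.003 -0.001 -1.   ] F [-1.8  -0.99 -1.22] w 0.13 T [ 0.05  0.28 -0.08]
depth 59.9 lat 0.0 dz -2.5 Fpeg -1.84
t 12.15 p [ 564.  -110.8  164.9] zang 2.2 ydir [-0.003 -0.001 -1.   ] F [-1.8  -0.99 -1.22] w 0.13 T [ 0.05  0.28 -0.08]
need turn(units) [ 0.02 -0.01  0.01] shift(units) [ 0.001 -0.011  0.165]
```

move_arm:
  commands:
    - [0,0,0,0,0,0.05,0]
    - [0,0,0,0,0,0.05,0]
    - [0,0,0,0,0,0,0]

```text
time_s: 12.52
position: [568.2, -110.5, 164.5]
ee_rot: [-1.234, 1.187, -1.178]
force: [-5.0, -0.9, -0.6]
width: 0.135
```

```bash
python3 -c "
from h import *
yel(); peg(70)"
```

```text
yel 50 254.82 208.82 x (np.int64(251), np.int64(259))
red 8 262.75 213.75 x (np.int64(262), np.int64(263))
t 12.57 p [ 568.2 -110.5  164.4] zang 2.2 ydir [-0.008 -0.001 -1.   ] F [-4.77 -0.22  0.66] w 0.132 T [ 0.    0.77 -0.21]
depth 64.0 lat 0.2 dz -3.1 Fpeg -4.77
t 12.57 p [ 568.2 -110.5  164.4] zang 2.2 ydir [-0.008 -0.001 -1.   ] F [-4.77 -0.22  0.66] w 0.132 T [ 0.    0.77 -0.21]
need turn(units) [ 0.06 -0.02  0.  ] shift(units) [ 0.003 -0.019  0.095]
```

move_arm:
  commands:
    - [0.06,0,0,0,-0.015,0.05,0]
    - [0,0,0,0,0,0.03,0]
    - [0,0,0,0,0,0,0]

```text
time_s: 12.95
position: [569.7, -110.3, 163.6]
ee_rot: [-1.232, 1.188, -1.178]
force: [-6.7, 0.5, 0.9]
width: 0.131
```

```bash
python3 -c "
from h import *
yel(); peg(75)"
```

```text
yel 48 254.73 208.88 x (np.int64(251), np.int64(259))
red 8 263.5 213.5 x (np.int64(263), np.int64(264))
t 13.0 p [ 569.6 -110.3  163.5] zang 2.1 ydir [-0.008  0.    -1.   ] F [-4.27 -0.24  0.13] w 0.128 T [-0.02  0.98 -0.29]
depth 65.5 lat 0.4 dz -4.0 Fpeg -4.28
t 13.0 p [ 569.6 -110.3  163.5] zang 2.1 ydir [-0.008  0.    -1.   ] F [-4.27 -0.24  0.13] w 0.128 T [-0.02  0.98 -0.29]
need turn(units) [ 0.06 -0.02 -0.  ] shift(units) [ 0.005 -0.034  0.154]
```

move_arm:
  commands:
    - [0.06,0,0,0,-0.04,0.05,0]
    - [0,0,0,0,-0.01,0.03,0]
    - [0,0,0,0,0,0,0]

```text
time_s: 13.38
position: [570.0, -110.0, 163.8]
ee_rot: [-1.232, 1.192, -1.176]
force: [-6.6, -0.1, 1.7]
width: 0.131
```

```bash
python3 -c "
from h import *
b=yel(); peg(75); s,M,p=st(); overlay(b,M,p,'pics/c6.png',215,170,90,70,8)"
```

```text
yel 47 254.66 208.79 x (np.int64(251), np.int64(259))
red 9 263.56 213.33 x (np.int64(263), np.int64(264))
t 13.43 p [ 569.9 -110.   163.7] zang 2.0 ydir [-0.011  0.002 -1.   ] F [-6.18  0.22  0.69] w 0.133 T [-0.03  0.93 -0.28]
depth 65.6 lat 0.6 dz -3.9 Fpeg -6.17
t 13.43 p [ 569.9 -110.   163.7] zang 2.0 ydir [-0.011  0.002 -1.   ] F [-6.18  0.22  0.69] w 0.133 T [-0.03  0.93 -0.28]
need turn(units) [ 0.08 -0.03 -0.02] shift(units) [ 0.009 -0.032  0.149]
t 13.43 p [ 569.9 -110.   163.7] zang 2.0 ydir [-0.011  0.002 -1.   ] F [-6.18  0.22  0.69] w 0.133 T [-0.03  0.93 -0.28]
eye [ 571.5 -162.   146.1] depth 65.6 lat 0.6 dz -3.9
```

move_arm:
  commands:
    - [0.08,0,0,0,-0.03,0.05,0]
    - [0,0,0,0,-0.02,0.06,0]
    - [0,0,0,0,-0.02,0.06,0]

```text
time_s: 13.8
position: [573.8, -109.8, 163.9]
ee_rot: [-1.234, 1.198, -1.174]
force: [-8.0, -0.9, 1.2]
width: 0.13
```

```bash
python3 -c "
from h import *
b=yel(); peg(75); s,M,p=st(); overlay(b,M,p,'pics/c6.png',215,170,90,70,8)"
```

```text
yel 26 253.23 212.12 x (np.int64(251), np.int64(256))
red 7 264.86 214.0 x (np.int64(264), np.int64(265))
t 13.85 p [ 574.1 -109.8  163.9] zang 1.9 ydir [-0.016  0.004 -1.   ] F [-7.58 -0.88 -0.86] w 0.129 T [-0.08  1.42 -0.37]
depth 69.6 lat 0.7 dz -3.8 Fpeg -7.61
t 13.85 p [ 574.1 -109.8  163.9] zang 1.9 ydir [-0.016  0.004 -1.   ] F [-7.58 -0.88 -0.86] w 0.129 T [-0.08  1.42 -0.37]
need turn(units) [ 0.11 -0.04 -0.03] shift(units) [ 0.01  -0.027  0.079]
t 13.85 p [ 574.1 -109.8  163.9] zang 1.9 ydir [-0.016  0.004 -1.   ] F [-7.58 -0.88 -0.86] w 0.129 T [-0.08  1.42 -0.37]
eye [ 575.5 -161.7  146.2] depth 69.6 lat 0.7 dz -3.8
```

View pics/c6.png

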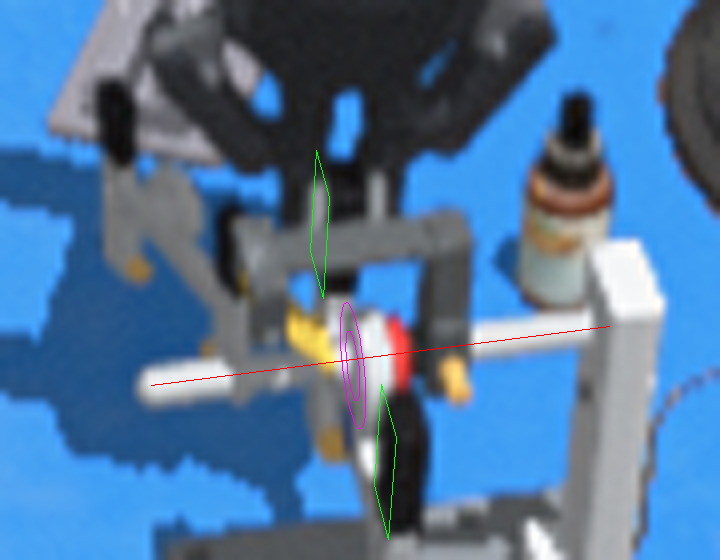

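Flap has dropped behind the ring (yellow edge down at (325,355), left of the ring). Peak force was about 8 N. Easing back onto the flap.

move_arm:
  commands:
    - [0.05,0,0,0,0,-0.03,0]
    - [0.05,-0.04,0,0,0,-0.03,0]
    - [0,0,0,0,0,0,0]
    - [0,0,0,0,0,0,0]

```text
time_s: 14.35
position: [567.6, -110.0, 162.9]
ee_rot: [-1.229, 1.189, -1.173]
force: [-4.7, 1.0, 0.7]
width: 0.13
```

```bash
python3 -c "
from h import *
b=yel(); peg(62,-5)"
```

```text
yel 29 253.28 211.55 x (np.int64(251), np.int64(256))
red 8 262.62 213.25 x (np.int64(262), np.int64(263))
t 14.4 p [ 567.6 -110.   162.9] zang 2.2 ydir [-0.008  0.005 -1.   ] F [-4.1  -0.75 -0.06] w 0.132 T [-0.01  0.75 -0.2 ]
depth 63.6 lat 0.8 dz -4.9 Fpeg -4.12
t 14.4 p [ 567.6 -110.   162.9] zang 2.2 ydir [-0.008  0.005 -1.   ] F [-4.1  -0.75 -0.06] w 0.132 T [-0.01  0.75 -0.2 ]
need turn(units) [ 0.06 -0.01 -0.04] shift(units) [ 0.012  0.007 -0.03 ]
```

move_arm:
  commands:
    - [0.05,0,-0.04,0.01,0,-0.02,0]
    - [0,0,0,0,0,0,0]
    - [0,0,0,0,0,-0.01,0]
    - [0,0,0,0,0,0,0]

```text
time_s: 14.9
position: [566.1, -110.2, 162.6]
ee_rot: [-1.227, 1.18, -1.18]
force: [-3.8, 1.7, -1.1]
width: 0.128
```

```bash
python3 -c "
from h import *
b=yel(); peg(62,-5)"
```

```text
yel 28 253.18 211.5 x (np.int64(251), np.int64(256))
red 9 262.11 214.33 x (np.int64(261), np.int64(263))
t 14.95 p [ 566.2 -110.2  162.6] zang 2.2 ydir [ 0.  0. -1.] F [-4.69  0.41 -0.74] w 0.129 T [ 0.12  0.57 -0.16]
depth 62.3 lat 0.6 dz -4.9 Fpeg -4.67
t 14.95 p [ 566.2 -110.2  162.6] zang 2.2 ydir [ 0.  0. -1.] F [-4.69  0.41 -0.74] w 0.129 T [ 0.12  0.57 -0.16]
need turn(units) [-0.   -0.01 -0.  ] shift(units) [ 0.009  0.002 -0.005]
```

move_arm:
  commands:
    - [0,0,0,0.01,0,-0.03,0]
    - [0,0,0,0,0,-0.01,0]
    - [0,0,0,0,0,0,0]
    - [0,0,0,0,0,0,0]

```text
time_s: 15.45
position: [565.4, -110.3, 162.7]
ee_rot: [-1.224, 1.177, -1.181]
force: [-2.2, 1.3, -1.8]
width: 0.126
```

```bash
python3 -c "
from h import *
b=yel(); peg(62,-5)"
```

```text
yel 28 253.18 211.5 x (np.int64(251), np.int64(256))
red 8 261.75 213.75 x (np.int64(261), np.int64(262))
t 15.5 p [ 565.5 -110.3  162.7] zang 2.3 ydir [ 0.005  0.001 -1.   ] F [-1.59  0.74 -2.31] w 0.134 T [ 0.23  0.22 -0.02]
depth 61.7 lat 0.5 dz -4.8 Fpeg -1.56
t 15.5 p [ 565.5 -110.3  162.7] zang 2.3 ydir [ 0.005  0.001 -1.   ] F [-1.59  0.74 -2.31] w 0.134 T [ 0.23  0.22 -0.02]
need turn(units) [-0.03 -0.   -0.01] shift(units) [0.008 0.003 0.007]
```

Gauge rests between flap and buffer. Letting go.

move_arm:
  commands:
    - [0,0,0,0,0,0,0.2]
    - [0,0,0,0,0,0,0.3]
    - [0,0,0,0,0,0,0.4]
    - [0,0,0,0,0,0,0.5]
    - [0,0,0,0,0,0,0.6]
    - [0,0,0,0,0,0,0.6]
    - [0,0,0,0,0,0,0.6]

```text
time_s: 16.38
position: [568.4, -112.1, 165.5]
ee_rot: [-1.221, 1.169, -1.188]
force: [0.1, -0.1, -0.1]
width: 0.601
```

```bash
python3 -c "
from h import *
b=yel(); s,M,p=st(); overlay(b,M,p,'pics/c7.png',215,170,90,70,8)"
```

```text
yel 28 253.18 211.5 x (np.int64(251), np.int64(256))
red 9 261.78 214.22 x (np.int64(261), np.int64(262))
t 16.43 p [ 568.5 -112.1  165.6] zang 2.3 ydir [ 0.013 -0.003 -1.   ] F [ 0.32 -1.11 -0.69] w 0.605 T [ 0.05 -0.02 -0.04]
eye [ 570.8 -164.2  148.3] depth 64.7 lat -1.5 dz -1.7
```

View pics/c7.png

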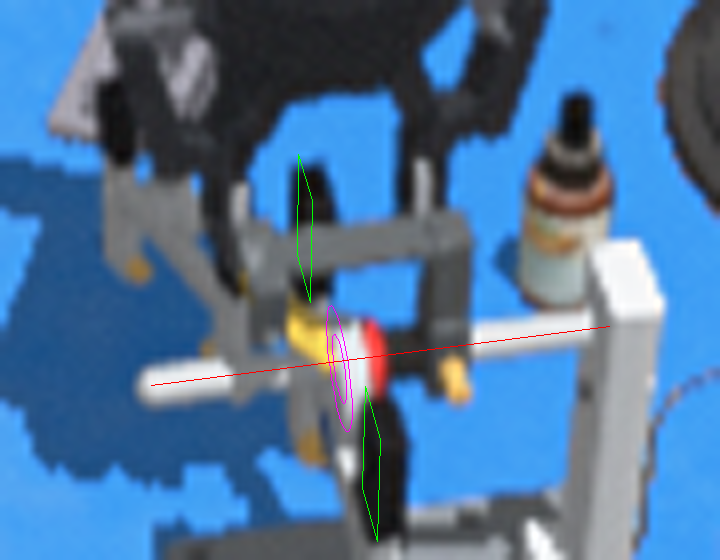

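Jaws are open either side of the free-hanging tab; flap is shut left of the ring. Withdrawing straight up, then back.

move_arm:
  commands:
    - [-0.1,0,0,0,-0.3,0,0.6]
    - [0,0,0,0,-0.4,0,0.6]
    - [0,0,0,0,-0.5,0,0.6]
    - [0,0,0,0,-0.5,0,0.6]
    - [0,0,0,-0.5,0,0,0.6]
    - [0,0,0,-0.8,0,0,0.6]
    - [0,0,0,-0.8,0,0,0.6]
    - [0,0,0,-0.8,0,0,0.6]
    - [0,0,0,-0.5,0,0,0.6]
    - [0,0,0,0,0,0,0.6]
    - [0,0,0,0,0,0,0.6]

```text
time_s: 17.8
position: [560.2, 96.8, 269.7]
ee_rot: [-1.231, 1.181, -1.183]
force: [-0.2, -0.2, 0.4]
width: 0.601
```

```bash
python3 - <<'E'
from h import *
b=yel(); st(); a=cam("top")
def crop(c,x,y,w,h,s): return cv2.resize(c["image"][y:y+h,x:x+w],None,fx=s,fy=s,interpolation=cv2.INTER_CUBIC)
cv2.imwrite("pics/c8.png",np.hstack([crop(a,215,130,145,145,4)[:480,:400],crop(b,200,150,100,120,4)]))
E
```

```text
yel 27 253.26 211.63 x (np.int64(251), np.int64(256))
red 8 261.75 213.75 x (np.int64(261), np.int64(262))
t 17.85 p [560.2  96.7 269.7] zang 2.1 ydir [-0.002 -0.003 -1.   ] F [ 0.44 -0.17 -0.57] w 0.598 T [-0.01  0.03 -0.01]
```

View pics/c8.png

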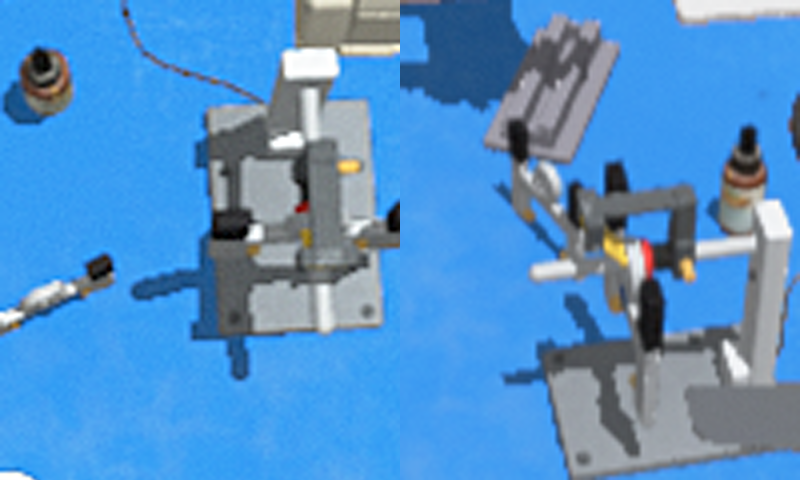

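Both views show the gauge hanging square on the peg (top (230,225)–(395,220), side ring (630,260)). The flap is shut in front of the ring, the buffer is behind it, and the bottle and loose gauge have not moved. Handing in.

```bash
python3 -c "
from h import *
yel(); st(); print(bot.finish_job())"
```

```text
yel 26 253.31 211.77 x (np.int64(251), np.int64(256))
red 8 261.75 213.75 x (np.int64(261), np.int64(262))
t 17.95 p [560.3  96.2 269.7] zang 2.1 ydir [-0.002 -0.003 -1.   ] F [-0.47  0.94  0.51] w 0.598 T [ 0.01 -0.02 -0.  ]
the job is handed in; nothing more can be done
None
```

The gauge is hanging by its eye on the rack peg, held between the shut flap and the buffer. I handed the job in at about 18 s of the 56 s allowed.

I gripped the gauge by its left tab, lifted it out of the stand and slid it on until it lifted the flap. I pressed the buffer in small steps until the flap dropped, then eased back onto the flap, let go and withdrew upward. The highest force I read along the peg was about 8 N, against the 16 N limit. That comes from readings at the end of each move, so a short spike in between could have been missed.

- **Last pictures:** the gauge hangs square and free, with the flap down in front of the ring. Flap and buffer stayed still after release, and the buffer is still slightly pressed. The gripper is over 200 mm away and touching nothing.
- **Bystanders:** the bottle and the smaller loose gauge look untouched. I never moved near the can or the V-block, but I did not check them closely in the last pictures.
- **Disagreements:** none of the checks failed. The force readings varied by about 1 N, so I judged the flap drop from the pictures and used the force only as a rough check.

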